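# Lock the pantry grain bin

### The job

Lock the grain bin in the pantry: swing the steel hasp over from the lid until it lies fully home over the staple on the bin's lock face, then take the steel pin with the cylindrical head from the wooden rest block and drop it down through the staple's eye, so that it hangs upright with its head resting on the staple. Leave everything else standing where it is.

Things in the scene. Friction and masses are not known exactly. Their poses are not given: they have to be found in the camera images.
- bin: Wooden grain bin with its lid shut, fixed to the table: 220 (x) x 280 (y) x 130 tall. Origin at the centre of its underside; +x points out of its lock face (the face with the hasp and staple, 110 mm from the origin, turned roughly away from the robot), z up.
- hinge (a point): Middle of the hasp's hinge axis, at the top edge of the lock face: 112 mm in +x of the bin's origin, 134 mm above the table (4 mm above the lid). Axes as the bin's: y runs along the hinge axis, x points out of the lock face.
- hasp (a joint): Angle (rad) of the steel hasp strap. 0: hangs straight down, flat on the lock face, fully home over the staple (hard stop); pi/2: sticks straight out of the face; pi: upright; beyond pi: leans back over the lid; stop at 4.5. The hinge is stiff (about 0.045 N m of friction): the strap stays wherever it is left, even near home, and does not fall shut by itself.
- hasp_end (a point): Middle of the strap's free end, 76 mm from the hinge axis. The strap is 40 wide and 4 thick (1 to 5 mm outside the hinge axis when home, so up to 7 mm out of the lock face), solid from the hinge to 40 mm, then a slot 28 wide to 60 mm, which passes over the staple.
- eye (a point): Centre of the upper mouth of the staple's eye, 92 mm above the table, 42 mm below the hinge axis; axes as the bin's. The staple is a flat level steel lug, 6 thick, 23 wide, sticking 37 mm out of the lock face, with a vertical through eye, 13 x 13 mm square, centred 26 mm out of the face (outside the strap when the hasp is home). Nothing is below the eye.
- pin_head (a point): Centre of the steel pin's head (z up along the pin): a knurled cylinder 20 across, 34 tall, on a shank 8 across and 45 long, its last 10 mm tapered to a 3 mm point. The foot is 62 mm below this point. About 80 g. It starts upright and loose in a hole of the block, shoulder 15 mm above the block. With its shoulder on the staple this point is 17 mm above the eye's mouth.
- block: Dark wooden rest block, fixed to the table: 70 (x) x 140 (y) x 35 tall, origin at the centre of its underside. Two holes 30 deep at y = +40 and -40 mm; one holds the pin, the other the honey dipper.
- tin: Bystander: a low round aluminium tin, 64 across, 35 tall, standing on the bin's lid at one rear corner. Origin at its underside. Leave it alone.
- jar: Bystander: a glass jar with a brass lid, 96 across, 150 tall. Origin at its underside. Leave it alone.
- carton: Bystander: a cream carton, 60 x 130 x 190 tall. Origin at its underside. Leave it alone.
- can: Bystander: a food can, 74 across, 100 tall. Origin at its underside. Leave it alone.
- cup: Bystander: a white cup, 80 across, 60 tall. Origin at its underside. Leave it alone.
- clip: Bystander: a white bag clip lying flat, 22 x 110 x 18 tall. Origin at its underside. Leave it alone.
- spoon: Bystander: a wooden spoon lying on the table. Origin at its underside. Leave it alone.
- dipper: Bystander: a wooden honey dipper standing in the other hole of the block: same 8 mm shank as the pin, but with a fat grooved head 34 across and 40 tall (top 90 mm above the table). Origin at its foot. Leave it alone.
Things that resemble listed ones, but are neither listed nor needed, are in the scene too. What is shaped like the part that bears pin_head but purple or yellow is not meant.

How it is judged:
By the outcome, as a careful person would: the job done as asked, in the order asked, and still so for the second after the job is handed in, with the robot touching nothing.
It also fails if it takes over 72 s, if anything falls off the work surface, if the arm or the gripper's body presses on something with over 40 N, if the wrist force passes 120 N, or if a joint passes its speed limit or range.

### The arm

A 6-joint arm with a two-finger parallel gripper is mounted at the origin on the work surface. World frame = base frame: x ahead of the robot, y to its left, z up, the work surface at z = 0. Lengths are in m, angles in rad, forces in N, time in s.
With the tool pointing down it reaches from about 0.3 to 0.775 m from the base axis. Payload 14.6 kg.
Tool frame: the origin (TCP) lies midway between the tips of the shut fingers; the grasp point (between the pads) lies 19 mm behind it (ctrl.pinch_z is the distance from the TCP to the grasp point, in m); z points along the fingers, y is the line along which they close (so a half turn about z gives the same grasp; the last joint's range is limited). The gripper opens to 94 mm and grips with 3 to 60 N. Pads are 16 mm wide; open, the fingers measure 119 mm over their backs; the gripper's body (75 mm by 177 mm) begins 78 mm behind the grasp point.
Start: joints at [-1.417, 0.3, 1.521, -0, 1.321, -0.067], TCP at [0.12, -0.537, 0.205] pointing down, gripper open.
Joint ranges: [-3.03, 3.03], [-0.79, 2.21], [0.23, 2.52], [-1.04, 4.18], [0, 3.07], [-2.55, 2.55]. Speed limits (rad/s): [2.22, 2.22, 2.57, 3.14, 3.14, 3.14].

### API

Orientations are given as [roll, pitch, yaw] about the fixed x, y, z axes, in that order (R = Rz(yaw) Ry(pitch) Rx(roll)).
In Python, from station import ctrl gives the robot as it stands.
- The arm moves only by the tool jog_arm, never from a script. Its argument "motion" is a list of rows, each a list of 7 numbers: the shift along the tool's x, y, z in m, then the turn, a rotation vector about the tool's x, y, z in rad, then the opening, from -1 (shut) to 1 (fully open). In form: [[tx, ty, tz, rx, ry, rz, gripper], ...]. A call has 1 to 5 rows; each row shifts and turns the commanded pose from where the row before left it, along the tool's axes as they then stand; what a row does not reach is not made up. A row lasts 1/10 s, in which the tool goes at most 50 mm and 8.59 degrees, less where a joint would pass 70% of its speed; a pose out of reach is approached as far as the arm can. A call is refused whole if a number of a shift passes 0.05 or a number of a turn 0.15, either way. A call with a gripper value outside its range is refused whole. The fingers move at their own pace and stop on an object; "squeeze" is the grip in N (left out, the last holds). Time passes only in rows, so rows that do not move let the fingers close. It gives the time, the measured TCP pose, the force, the opening and the grip force at its end, in the units of the state.
- ctrl.get_obs(): the state, without advancing time (a new reading comes with each control period).
- ctrl.camera(name): name is "scene" or "side" or "wrist"; returns the picture (384x512x3 uint8, red, green, blue); there is no depth.
- ctrl.camera_model(name): a dict with "intrinsics" (3x3 intrinsics, pixels), "rvec" (rotation vector, rad) and "tvec" (3), from world to camera coordinates, as OpenCV has them. Camera axes: x right, y down, z forward; pixel columns grow to the right and rows downward; lengths in m; the calibration is good to about 2 mm. A picture is of the moment at which its call begins: read the wrist's pose just before it. camera_model takes no time and is no camera call; for the wrist camera it gives the pose at the moment of the call.
- ctrl.hand_in(): hands the job in; it is judged then, once.
The state is a dict: "time_s": time; "qpos": joint angles; "joint_vel": joint speeds; "tau": joint torques, N m; "ee_pos": TCP position; "eef_rot": TCP orientation; "force": force on the tool from outside, world axes, zero at the start; "moment": the same for the moment, N m; "grip_width": finger opening in m; "grip_force": force on a finger pad.
Only numpy, scipy, OpenCV 4.12 (cv2) and the standard library are available. Lean on these libraries where they do the work, as an engineer would, in place of code of your own. Each camera call takes 0.05 s, during which the arm holds its last target. There are 200 camera calls.

## Working session

There is one attempt and no reset: what is moved stays moved. The work goes in short steps, Python scripts to look and compute and a tool call to move; the robot and the scene stay as the last step left them, time stands still between calls to the robot, and variables do not carry over. Pictures are saved under pics/ and viewed, at most 10 in all, crops included, and the job is handed in when it is done.

Besides the shell and the picture viewer there is one more tool, called after "Request:" as a command line: name --pt "numbers of a row" for each row, then --argument value for the rest. jog_arm: Moves the arm, as the interface text tells. Its arguments: {"type":"object","properties":{"motion":{"type":"array"},"squeeze":{"type":"number"}},"required":["motion"]}

```bash
mkdir -p pics
cat > h.py <<'E'
import numpy as np,cv2
from station import ctrl
def M(n):
    m=ctrl.camera_model(n); return np.array(m["intrinsics"],float),cv2.Rodrigues(np.array(m["rvec"],float))[0],np.array(m["tvec"],float).ravel()
def shot(n,f):
    im=ctrl.camera(n); cv2.imwrite(f"pics/{f}.png",im[:,:,::-1]); return im
def ray(n,uv,m=None):
    K,R,t=m or M(n); d=R.T@np.linalg.solve(K,[uv[0],uv[1],1.]); return -R.T@t,d/np.linalg.norm(d)
def onz(n,uv,z,m=None):
    c,d=ray(n,uv,m); return c+d*(z-c[2])/d[2]
def tri(rs):
    A=sum(np.eye(3)-np.outer(d,d) for c,d in rs); b=sum((np.eye(3)-np.outer(d,d))@c for c,d in rs); return np.linalg.solve(A,b)
def proj(n,P,m=None):
    K,R,t=m or M(n); p=K@(R@np.asarray(P,float)+t); return p[:2]/p[2]
E
python3 - <<'E'
from h import *
a=shot("scene","s0");b=shot("side","d0")
o=ctrl.get_obs();print(o)
for n in("scene","side"):
    K,R,t=M(n);print(n,-R.T@t,R[2],K[0,0])
E
```

```text
{'time_s': 0.1, 'qpos': array([-1.41661137e+00,  3.00398394e-01,  1.52150126e+00,  3.35261360e-05,
        1.32074007e+00, -6.65825214e-02]), 'joint_vel': array([ 0.00091146, -0.00086015, -0.00213132, -0.00353809,  0.00046705,
       -0.00119979]), 'tau': array([ 2.81865832e-03, -5.32640040e+01, -3.53282654e+01,  7.09784939e-02,
        2.34865886e-02, -5.13424959e-05]), 'ee_pos': array([ 0.12041658, -0.53641158,  0.20495999]), 'eef_rot': array([-3.14055006e+00, -1.02068104e-04,  2.20759108e-01]), 'force': array([ 0.40539746, -0.4837352 ,  0.43785906]), 'moment': array([-0.03702996,  0.02949856, -0.01075635]), 'grip_force': 0.0, 'grip_width': 0.09372032983445938}
scene [ 1.49900375 -0.48621884  0.78613079] [-0.75475533  0.37320247 -0.53950376] 406.81524323031374
side [-0.07359725 -0.82273038  0.77578598] [ 0.50454242  0.66860615 -0.54626254] 386.82293906404675
```

View pics/s0.png

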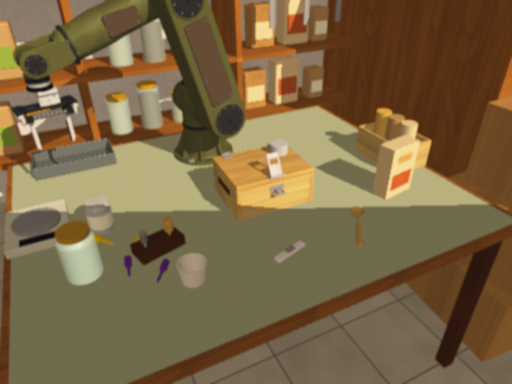

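View pics/d0.png

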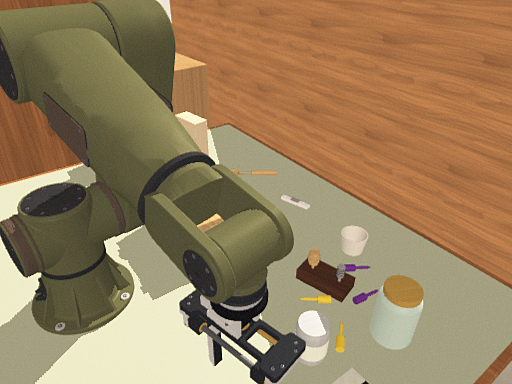

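The scene view shows the bin around (265,180), with the hasp raised near (275,163) and the staple near (278,189). The block is at about (158,243), with the grey pin at (143,238) and the dipper at (168,226). In the side view the pin is at (341,270). The arm hides the bin there. I'll enlarge these areas.

Run:
```python
import cv2,numpy as np
s=cv2.imread("pics/s0.png");d=cv2.imread("pics/d0.png")
def c(i,x,y,w,h,k): return cv2.resize(i[y:y+h,x:x+w],None,fx=k,fy=k,interpolation=cv2.INTER_CUBIC)
A=c(s,205,135,120,85,6);cv2.imwrite("pics/c1.png",A)
B=np.hstack([c(s,120,205,80,70,5),c(d,290,235,80,70,5)]);cv2.imwrite("pics/c2.png",B)
```

```text
(no output)
```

View pics/c1.png

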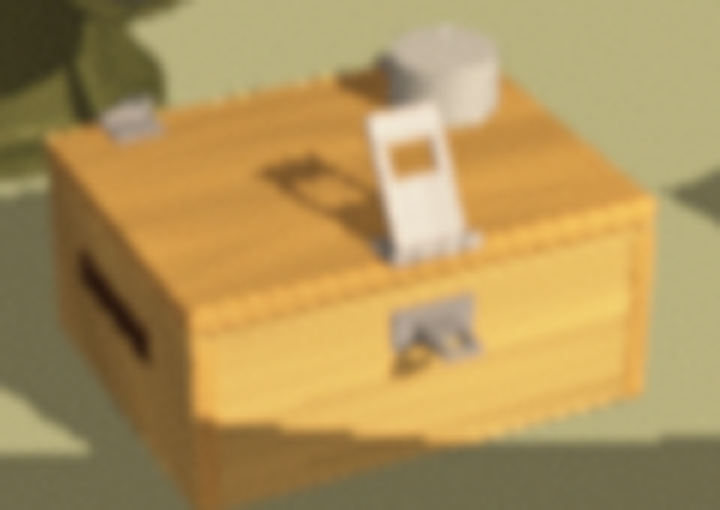

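View pics/c2.png

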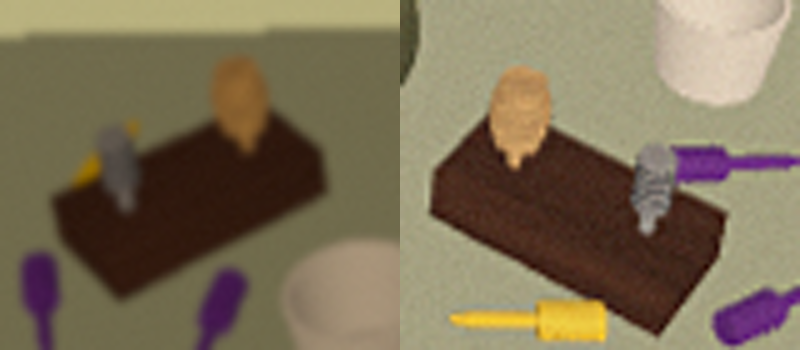

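Run:
```python
from h import *
f=lambda u,v:((u+.5)/6+205-.5,(v+.5)/6+135-.5)
P={k:onz("scene",f(*p),.130) for k,p in dict(bl=(50,138),fl=(191,313),fr=(656,203)).items()}
for k,p in P.items():print(k,p.round(4))
for a,b in(("bl","fl"),("fl","fr")):
    v=P[b]-P[a];print(a,b,np.linalg.norm(v),np.degrees(np.arctan2(v[1],v[0])))
print("hinge",[onz("scene",f(*p),.134).round(4) for p in((378,250),(478,240),(428,248))])
# eye at z .092
print("eye",onz("scene",f(461,335),.092).round(4))
g=lambda u,v,x,y:((u+.5)/5+x-.5,(v+.5)/5+y-.5)
pin=tri([ray("scene",g(118,168,120,205)),ray("side",g(255,188,290,235))]);print("pin",pin)
foot=tri([ray("scene",g(127,210,120,205)),ray("side",g(247,232,290,235))]);print("shank",foot)
dip=tri([ray("scene",g(240,100,120,205)),ray("side",g(120,110,290,235))]);print("dip",dip)
# block top corners z=.035
print([onz("scene",g(*p,120,205),.035).round(4) for p in((53,200),(120,298),(327,190)) ])
print([onz("side",g(*p,290,235),.035).round(4) for p in((32,172),(260,298),(328,214)) ])
```

```text
bl [ 0.3077 -0.0681  0.13  ]
fl [ 0.5203 -0.0739  0.13  ]
fr [0.5322 0.2001 0.13  ]
bl fl 0.21266296872849783 -1.5775374904078878
fl fr 0.27431296927650234 87.5278222876608
hinge [array([0.5136, 0.0374, 0.134 ]), array([0.5286, 0.0897, 0.134 ]), array([0.5239, 0.0619, 0.134 ])]
eye [0.5496 0.0687 0.092 ]
pin [ 0.54987164 -0.37666239  0.06201261]
shank [ 0.54951725 -0.37664299  0.03068614]
dip [ 0.52828917 -0.29860252  0.06927454]
[array([ 0.5273, -0.4137,  0.035 ]), array([ 0.6266, -0.3987,  0.035 ]), array([ 0.5902, -0.2708,  0.035 ])]
[array([ 0.4843, -0.2788,  0.035 ]), array([ 0.5174, -0.4138,  0.035 ]), array([ 0.5906, -0.3947,  0.035 ])]
```

```bash
cat >> h.py <<'E'
from scipy.spatial.transform import Rotation as Ro
def go(T,yaw=None,pt=False):
    "tool-frame shift and turn to TCP target T, tool down at yaw"
    o=ctrl.get_obs(); R=Ro.from_euler("xyz",o["eef_rot"]); yaw=o["eef_rot"][2] if yaw is None else yaw
    r=(R.inv()*Ro.from_euler("xyz",[np.pi,0,yaw])).as_rotvec()
    print("pos",o["ee_pos"].round(4),"yaw",o["eef_rot"].round(4),"t",o["time_s"],"shift",R.inv().apply(np.array(T)-o["ee_pos"]).round(4),"turn",r.round(4))
E
python3 - <<'E'
from h import *
f=lambda u,v:((u+.5)/6+205-.5,(v+.5)/6+135-.5)
for p in((402,108),(385,150),(400,255)):
    c,d=ray("scene",f(*p)); n=np.array([.035,1,0]); s=(n@np.array([.526,.064,.134])-n@c)/(n@d); print("hasp pt",(c+s*d).round(4))
print("tin",onz("scene",f(445,110),.13),"jar",onz("scene",(82,278),0),"cup",onz("scene",(192,283),0))
E
```

```text
hasp pt [0.4867 0.0654 0.1992]
hasp pt [0.4669 0.0661 0.1647]
hasp pt [0.4867 0.0654 0.1094]
tin [0.38132902 0.15161983 0.13      ] jar [ 0.56456721 -0.5568209   0.        ] cup [ 7.17734824e-01 -2.96609090e-01  1.11022302e-16]
```

Request:
jog_arm --pt "0 0 -0.02 0 0 0.051 1" --pt "0 0 -0.02 0 0 0.051 1" --pt "0 0 -0.02 0 0 0.051 1" --pt "0 0 -0.02 0 0 0.051 1" --pt "0 0 -0.02 0 0 0.051 1"

```text
time_s: 0.6
ee_pos: [0.1204, -0.5365, 0.3059]
eef_rot: [-3.141, 0.0, -0.036]
force: [-0.6, -0.4, -0.2]
grip_width: 0.094
grip_force: 0.0
```

Request:
jog_arm --pt "0.02 -0.04 0 0 0 0 1" --pt "0.02 -0.04 0 0 0 0 1" --pt "0.02 -0.04 0 0 0 0 1" --pt "0.02 -0.04 0 0 0 0 1" --pt "0.02 -0.04 0 0 0 0 1"

```text
time_s: 1.1
ee_pos: [0.2276, -0.3384, 0.3052]
eef_rot: [-3.141, 0.0, -0.035]
force: [0.5, 0.1, -1.0]
grip_width: 0.0937
grip_force: 0.0
```

Request:
jog_arm --pt "0.02 -0.04 0 0 0 0 1" --pt "0.02 -0.04 0 0 0 0 1" --pt "0.02 -0.04 0 0 0 0 1" --pt "0.02 -0.04 0 0 0 0 1" --pt "0.02 -0.04 0 0 0 0 1"

```text
time_s: 1.6
ee_pos: [0.3343, -0.1419, 0.3055]
eef_rot: [3.142, -0.0, -0.034]
force: [1.6, -1.3, -0.5]
grip_width: 0.0941
grip_force: 0.0
```

Request:
jog_arm --pt "0.02 -0.04 0 0 0 0 1" --pt "0.02 -0.04 0 0 0 0 1" --pt "0.02 -0.04 0 0 0 0 1" --pt "0.02 -0.03 0 0 0 0 1" --pt "0 0 0 0 0 0 1"

```text
time_s: 2.1
ee_pos: [0.4201, 0.0062, 0.3048]
eef_rot: [-3.141, 0.001, -0.03]
force: [0.9, -1.0, -0.0]
grip_width: 0.0938
grip_force: 0.0
```

Run:
```python
from h import *
m=M("wrist");K,R,t=m;print(-R.T@t,R[2],R[0]);np.savez("w1.npz",K=K,R=R,t=t)
im=shot("wrist","w1");go([.45,.06,.3],-.035)
```

```text
[0.4948555  0.00396104 0.48324927] [-0.25731136  0.00789352 -0.96629631] [-2.93021300e-02 -9.99570535e-01 -3.62578005e-04]
pos [0.4193 0.0047 0.3048] yaw [-3.1416e+00  1.5000e-03 -3.1000e-02] t 2.15 shift [ 0.0289 -0.0562  0.0048] turn [-0.      0.0015  0.004 ]
```

View pics/w1.png

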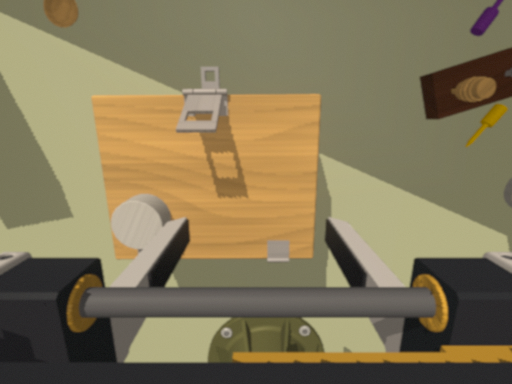

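The wrist picture shows the lid's corners at about (94,97), (321,94), (313,258) and (115,258). The hinge is near (205,91), the strap leans back to row 130, the staple is near (210,76), and the tin sits at (140,220).

Run:
```python
from h import *
z=np.load("w1.npz");m=(z["K"],z["R"],z["t"])
for k,p in dict(fl=(321,94),fr=(94,97),rl=(313,258),rr=(115,258)).items(): print(k,onz("",p,.13,m).round(4))
im=cv2.imread("pics/w1.png");A=cv2.resize(im[55:145,165:255],None,fx=6,fy=6,interpolation=cv2.INTER_CUBIC);cv2.imwrite("pics/c3.png",A)
hsv=cv2.cvtColor(im,cv2.COLOR_BGR2HSV)
w=((hsv[:,:,1]>110)&(hsv[:,:,2]>120)).astype(np.uint8)
pts=[]
for c in list(range(102,172,4))+list(range(238,316,4)):
    r=np.argmax(w[80:120,c])+80; pts.append(onz("",(c,r-.5),.13,m))
pts=np.array(pts);a=np.polyfit(pts[:,1],pts[:,0],1);print("front edge x= ",a,np.std(pts[:,0]-np.polyval(a,pts[:,1])))
for y0,s in((110,1),(110,-1)):
    q=[]
    for r in range(105,180,5):
        cs=np.where(w[r,80:340])[0]+80; c=cs.min()-.5 if s>0 else cs.max()+.5; q.append(onz("",(c,r),.13,m))
    q=np.array(q);b=np.polyfit(q[:,0],q[:,1],1);print("side y=",b,np.std(q[:,1]-np.polyval(b,q[:,0])))
```

```text
fl [ 0.5209 -0.0737  0.13  ]
fr [0.5255 0.1998 0.13  ]
rl [ 0.3031 -0.0691  0.13  ]
rr [0.3112 0.209  0.13  ]
front edge x=  [0.02319549 0.52347551] 0.00017046737669135527
side y= [-0.02192003  0.21511138] 0.00038022071088262383
side y= [-0.02430864 -0.06107381] 0.0003582828993097473
```

View pics/c3.png

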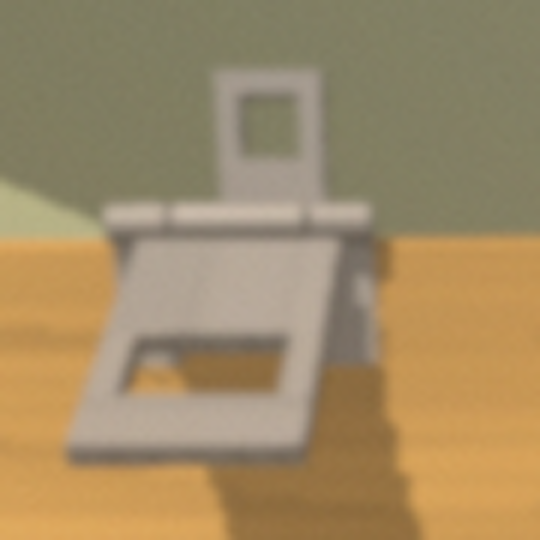

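The crop shows the eye at (270,125), the hinge barrel centred at (238,215) and the strap's free-end middle at (188,452).

Run:
```python
from h import *
z=np.load("w1.npz");m=(z["K"],z["R"],z["t"]);p=lambda u,v:((u+.5)/6+164.5,(v+.5)/6+54.5)
f=lambda u,v:((u+.5)/6+205-.5,(v+.5)/6+135-.5)
print("eye w",onz("",p(270,125),.092,m).round(4)," lug sides",[onz("",p(u,100),.092,m).round(4) for u in (213,322)])
print("hinge w",onz("",p(238,213),.136,m).round(4),[onz("",p(u,213),.134,m).round(4) for u in(103,373)])
print("tip tri",tri([ray("",p(188,452),m),ray("scene",f(402,106))]).round(4))
c,d=ray("",p(188,445),m);n=np.array([.023,1,0]);s=(n@np.array([.526,.062,.134])-n@c)/(n@d);print((c+s*d).round(4))
print("eye tri",tri([ray("",p(270,125),m),ray("scene",f(458,336))]).round(4))
for k in((368,118),(438,100)): print(proj("scene",[.5,.06,.2]))
```

```text
eye w [0.5511 0.0646 0.092 ]  lug sides [array([0.5565, 0.0766, 0.092 ]), array([0.5558, 0.0529, 0.092 ])]
hinge w [0.5289 0.0652 0.136 ] [array([0.5299, 0.0922, 0.134 ]), array([0.5283, 0.0389, 0.134 ])]
tip tri [0.4857 0.0655 0.1997]
[0.487  0.0629 0.2099]
eye tri [0.5512 0.0651 0.0932]
[272.07655442 154.41981508]
[272.07655442 154.41981508]
```

Request:
jog_arm --pt "0.013 -0.021 0.02 0 0 -0.008 -0.53" --pt "0.013 -0.021 0.02 0 0 0 -0.53" --pt "0.013 -0.021 0.015 0 0 0 -0.53" --pt "0 0 0 0 0 0 -0.53" --pt "0 0 0 0 0 0 -0.53"

```text
time_s: 2.65
ee_pos: [0.4596, 0.0645, 0.2504]
eef_rot: [3.141, 0.001, -0.026]
force: [-0.7, 0.1, 0.9]
grip_width: 0.0576
grip_force: 0.0
```

Run:
```python
from h import *
go([.46,.0666,.179],-.023);print(ctrl.get_obs()["grip_width"])
```

```text
pos [0.4596 0.0645 0.2504] yaw [ 3.1413e+00  7.0000e-04 -2.6400e-02] t 2.65 shift [ 0.0004 -0.0022  0.0714] turn [ 0.0003  0.0007 -0.0034]
0.057614432705025254
```

Request:
jog_arm --pt "0 -0.002 0.02 0 0 -0.003 -0.53" --pt "0 0 0.02 0 0 0 -0.53" --pt "0 0 0.02 0 0 0 -0.53" --pt "0 0 0.011 0 0 0 -0.53" --pt "0 0 0 0 0 0 -0.53"

```text
time_s: 3.15
ee_pos: [0.4595, 0.0665, 0.1791]
eef_rot: [3.141, 0.001, -0.024]
force: [-0.0, -0.0, -0.2]
grip_width: 0.0224
grip_force: 0.0
```

Request:
jog_arm --pt "0.015 0 0 0 0 0 -0.53" --pt "0.015 0 0 0 0 0 -0.53" --pt "0.012 0 0 0 0 0 -0.53" --pt "0.012 0 0 0 0 0 -0.53" --pt "0 0 0 0 0 0 -0.53"

```text
time_s: 3.65
ee_pos: [0.515, 0.0656, 0.1806]
eef_rot: [-3.142, -0.002, -0.024]
force: [0.1, 0.3, 0.3]
grip_width: 0.0221
grip_force: 0.0
```

Request:
jog_arm --pt "0.016 0 0.001 0 0 0 -0.53" --pt "0.016 0 0.007 0 0 0 -0.53" --pt "0.012 0 0.01 0 0 0 -0.53" --pt "0.01 0 0.014 0 0 0 -0.53" --pt "0.004 0 0.01 0 0 0 -0.53"

```text
time_s: 4.15
ee_pos: [0.5721, 0.0644, 0.1374]
eef_rot: [3.142, -0.0, -0.023]
force: [-0.3, 0.3, 0.5]
grip_width: 0.0223
grip_force: 0.5
```

Run:
```python
from h import *
go([.577,.0642,.124],-.023)
```

```text
pos [0.5721 0.0644 0.1374] yaw [ 3.1415e+00 -2.0000e-04 -2.3500e-02] t 4.15 shift [0.0049 0.0001 0.0134] turn [ 0.0001 -0.0002 -0.0005]
```

Request:
jog_arm --pt "0.004 0 0.013 0 0 0 -0.53" --pt "0 0 0.012 0 0 0 -0.53" --pt "-0.004 0 0.01 0 0 0 -0.53" --pt "-0.006 0 0.003 0 0 0 -0.53" --pt "-0.008 0 0 0 0 0 -0.53"

```text
time_s: 4.65
ee_pos: [0.5572, 0.065, 0.0991]
eef_rot: [3.142, 0.0, -0.023]
force: [2.5, 0.4, -2.1]
grip_width: 0.0219
grip_force: 1.3
```

Request:
jog_arm --pt "-0.006 0 0 0 0 0 -0.53" --pt "-0.006 0 0 0 0 0 -0.53" --pt "-0.003 0 0 0 0 0 -0.53" --pt "-0.002 0 0 0 0 0 -0.53" --pt "0 0 0 0 0 0 -0.53"

```text
time_s: 5.15
ee_pos: [0.5414, 0.0655, 0.0999]
eef_rot: [-3.141, -0.002, -0.023]
force: [4.3, 0.6, -1.7]
grip_width: 0.022
grip_force: 2.3
```

Expected home is at TCP x ≈ 0.540, so I'll push on in small steps and watch the force.

Request:
jog_arm --pt "-0.001 0 0 0 0 0 -0.53" --pt "-0.001 0 0 0 0 0 -0.53" --pt "0 0 0 0 0 0 -0.53"

```text
time_s: 5.45
ee_pos: [0.5414, 0.0655, 0.1]
eef_rot: [-3.141, -0.007, -0.023]
force: [20.7, 1.5, -11.2]
grip_width: 0.0223
grip_force: 10.2
```

Request:
jog_arm --pt "-0.001 0 0 0 0 0 -0.53" --pt "-0.001 0 0 0 0 0 -0.53" --pt "0 0 0 0 0 0 -0.53"

```text
time_s: 5.75
ee_pos: [0.5413, 0.0655, 0.1001]
eef_rot: [-3.141, -0.012, -0.024]
force: [36.6, 0.5, -20.8]
grip_width: 0.0224
grip_force: 18.3
```

Request:
jog_arm --pt "0.006 0 0 0 0 0 -0.53" --pt "0.012 0 0 0 0 0 -0.53" --pt "0 0 -0.03 0 0 0 -0.53" --pt "0 0 -0.04 0 0 0 -0.53" --pt "0 0 -0.04 0 0 0 -0.53"

```text
time_s: 6.25
ee_pos: [0.5545, 0.0651, 0.2106]
eef_rot: [3.142, 0.001, -0.023]
force: [0.6, 0.2, -0.4]
grip_width: 0.022
grip_force: 0.0
```

Request:
jog_arm --pt "-0.01 0.03 -0.04 0 0 0 0.1" --pt "-0.01 0.03 -0.01 0 0 0 0.1" --pt "0 0 0 0 0 0 0.1"

```text
time_s: 6.55
ee_pos: [0.5335, 0.0039, 0.2611]
eef_rot: [3.141, -0.003, -0.026]
force: [-0.0, 1.2, -0.2]
grip_width: 0.0422
grip_force: 0.0
```

Run:
```python
from h import *
m=M("wrist");K,R,t=m;np.savez("w2.npz",K=K,R=R,t=t)
im=shot("wrist","w2")
for z in (.07,):
    for P in ([.527,.065,.134],[.531,.065,.058],[.5512,.0648,.092]): print(proj("",P,m).round(1))
u,v=proj("",[.5512,.0648,.092],m).astype(int)
c=im[max(0,v-60):v+60,max(0,u-80):u+80,::-1];cv2.imwrite("pics/c4.png",cv2.resize(c,None,fx=4.5,fy=4.5,interpolation=cv2.INTER_CUBIC));print(u,v)
```

```text
[203.4 194. ]
[213.3 177.2]
[208.3 166.9]
208 166
```

View pics/c4.png

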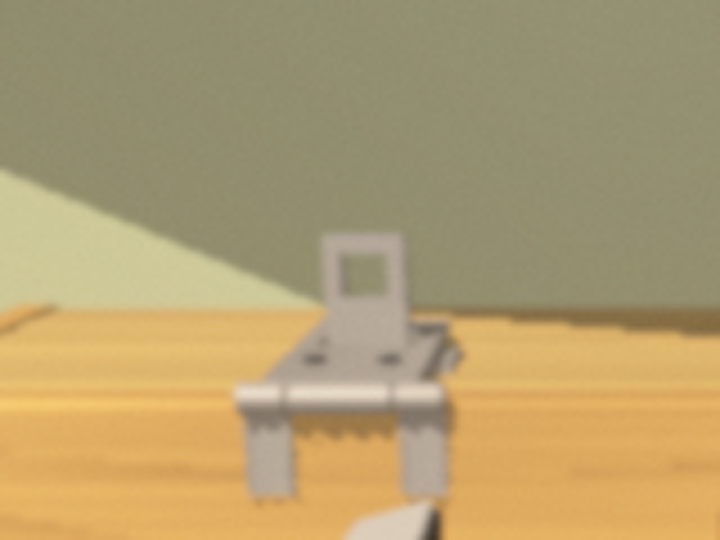

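The crop shows the strap hanging flat on the lock face, with the staple sticking out through it. The eye is at crop (363,275), i.e. pixel (208.3,166.7), and my estimate projects to (208.3,166.9). Next, the pin.

Request:
jog_arm --pt "0 0.045 0 0 0 0 0.1" --pt "0 0.045 0 0 0 0 0.1" --pt "0 0.045 0 0 0 0 0.1" --pt "0 0.045 0 0 0 0 0.1" --pt "0 0.045 0 0 0 0 0.1"

```text
time_s: 7.1
ee_pos: [0.5285, -0.2197, 0.2578]
eef_rot: [-3.141, 0.001, -0.022]
force: [0.8, -0.2, 0.5]
grip_width: 0.0518
grip_force: 0.0
```

Request:
jog_arm --pt "0 0.045 0 0 0 0 0.1" --pt "0 0.045 0 0 0 0 0.1" --pt "0 0.045 0 0 0 0 0.1" --pt "0 0.01 0 0 0 0 0.1" --pt "0 0 0 0 0 0 0.1"

```text
time_s: 7.6
ee_pos: [0.5251, -0.3642, 0.257]
eef_rot: [-3.14, 0.002, -0.025]
force: [-0.0, 0.8, -0.7]
grip_width: 0.0516
grip_force: 0.0
```

Run:
```python
from h import *
m=M("wrist");K,R,t=m;np.savez("w3.npz",K=K,R=R,t=t)
im=shot("wrist","w3");go([.55,-.3767,.2],-.023)
u,v=proj("",[.55,-.377,.067],m).astype(int);print(u,v)
c=im[max(0,v-60):v+60,max(0,u-80):u+80,::-1];print(max(0,v-60),max(0,u-80));cv2.imwrite("pics/c5.png",cv2.resize(c,None,fx=4.5,fy=4.5,interpolation=cv2.INTER_CUBIC))
```

```text
pos [ 0.5255 -0.363   0.2576] yaw [-3.1403e+00  1.3000e-03 -2.3300e-02] t 7.65 shift [0.0249 0.0132 0.0575] turn [-0.0013  0.0013 -0.0003]
266 156
96 186
```

View pics/c5.png

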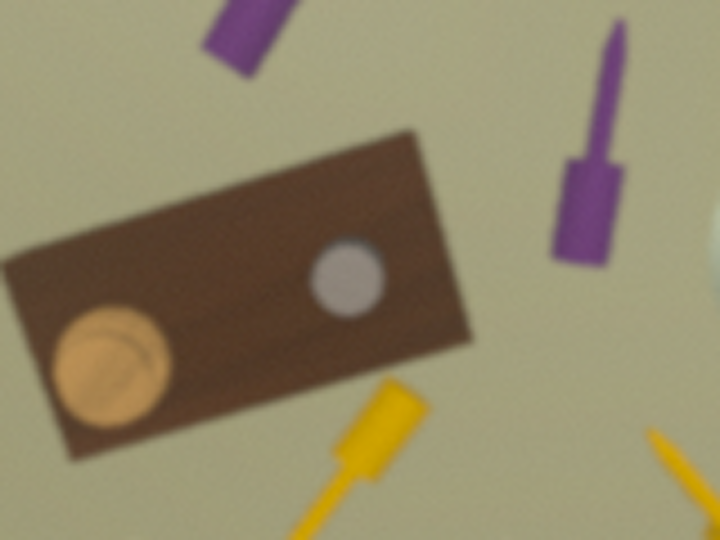

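The crop shows the grey pin head's top centred at (348,280), and the dipper at (112,366). Between them is free space, and the yellow and purple look-alikes lie off the block.

Run:
```python
from h import *
z=np.load("w3.npz");m=(z["K"],z["R"],z["t"])
P=onz("",(262.9,157.8),.084,m);print(P, onz("",(186+112.5/4.5-.5,96+366.5/4.5-.5),.09,m))
go([P[0],P[1],.058],-.023)
```

```text
[ 0.55133099 -0.37206472  0.084     ] [ 0.529385   -0.30506302  0.09      ]
pos [ 0.5255 -0.363   0.2576] yaw [-3.1403e+00  1.3000e-03 -2.3300e-02] t 7.65 shift [0.0263 0.0088 0.1995] turn [-0.0013  0.0013 -0.0003]
```

Run:
```python
from h import *
z=np.load("w3.npz");m=(z["K"],z["R"],z["t"]);g=lambda u,v:(186+(u+.5)/4.5-.5,96+(v+.5)/4.5-.5)
C=[onz("",g(*p),.035,m) for p in((3,262),(413,130),(473,341),(72,461))]
for a,b in zip(C,C[1:]+C[:1]): print(a.round(4),np.linalg.norm(b-a).round(4))
c=sum(C)/4;e=(C[1]-C[0]);e/=np.linalg.norm(e);print("holes",c+.04*e,c-.04*e)
print("cam",-m[1].T@m[2])
print("proj hole",[proj("",c+.04*e+[0,0,h],m).round(1) for h in(0,.05)],[proj("scene",c+.04*e+[0,0,h]).round(1) for h in(0,.05)],[proj("side",c+.04*e+[0,0,h]).round(1) for h in(0,.05)])
print("seen wrist 262.9,157.8 scene mid",143.6,238.6,"side",341,272.6)
```

```text
[ 0.5528 -0.2627  0.035 ] 0.1367
[ 0.5908 -0.394   0.035 ] 0.0698
[ 0.5237 -0.4132  0.035 ] 0.1385
[ 0.4862 -0.2798  0.035 ] 0.0688
holes [ 0.54948648 -0.37587275  0.035     ] [ 0.52727156 -0.29901901  0.035     ]
cam [ 0.59996484 -0.36617896  0.43544405]
proj hole [array([264.9, 154.3]), array([266. , 159.3])] [array([145.2, 245.2]), array([142.4, 231.4])] [array([339.2, 279.9]), array([341.8, 265.8])]
seen wrist 262.9,157.8 scene mid 143.6 238.6 side 341 272.6
```

Request:
jog_arm --pt "0.012 0.006 0.03 0 0 0 -0.1" --pt "0.013 0.006 0.03 0 0 0 -0.1" --pt "0 0 0.03 0 0 0 -0.1" --pt "0 0 0.03 0 0 0 -0.1" --pt "0 0 0 0 0 0 -0.1"

```text
time_s: 8.15
ee_pos: [0.5492, -0.3732, 0.1345]
eef_rot: [-3.137, 0.006, -0.021]
force: [-0.2, 0.6, 0.5]
grip_width: 0.0422
grip_force: 0.0
```

Run:
```python
from h import *
m=M("wrist");im=shot("wrist","w4");go([.55,-.375,.058],-.023)
hsv=cv2.cvtColor(im,cv2.COLOR_RGB2HSV)
u,v=proj("",[.55,-.375,.084],m);print("pred",u,v, m[0][0])
x0,y0=int(u)-40,int(v)-40
np.savez("w4.npz",K=m[0],R=m[1],t=m[2])
c=im[y0:y0+80,x0:x0+80];cv2.imwrite("pics/c6.png",cv2.resize(c[:,:,::-1],None,fx=6,fy=6,interpolation=cv2.INTER_CUBIC))
h=cv2.cvtColor(c,cv2.COLOR_RGB2HSV);mk=((h[:,:,1]<60)&(h[:,:,2]>70)).astype(np.uint8)
n,l,s,ce=cv2.connectedComponentsWithStats(mk)
for i in range(1,n):
    if s[i,4]>60: print(s[i],ce[i]+[x0,y0],onz("",ce[i]+[x0,y0],.084,m).round(4))
```

```text
pos [ 0.55   -0.3742  0.1377] yaw [-3.1396e+00  2.5000e-03 -2.1500e-02] t 8.2 shift [0.0002 0.001  0.0797] turn [-0.002   0.0025  0.0015]
pred 259.27954470916217 206.5696555492384 [277.75985066   0.         256.94465515]
[ 65   0  15  36 242] [293.61570248 181.83884298] [ 0.5714 -0.4044  0.084 ]
[ 26  21  23  29 536] [256.51492537 201.375     ] [ 0.5547 -0.3727  0.084 ]
[ 0 51  6 20 71] [220.77464789 224.28169014] [ 0.5342 -0.3408  0.084 ]
[ 60  51  20  29 234] [292.20940171 226.72649573] [ 0.5308 -0.4037  0.084 ]
```

View pics/c6.png

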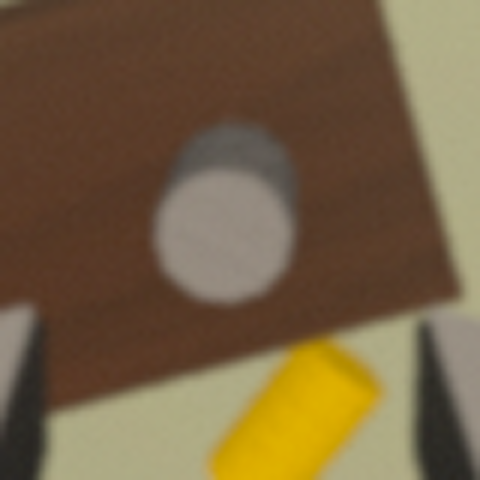

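The crop shows the pin head's top disc at (225,235) with its shoulder at about (237,175), so the pin leans a few mm in its hole. It lies between the open fingers, and I'll descend and grip.

Request:
jog_arm --pt "0 0 0.025 -0.002 0.002 0.001 -0.1" --pt "0 0 0.025 0 0 0 -0.1" --pt "0 0 0.02 0 0 0 -0.1" --pt "0 0 0.01 0 0 0 -0.1" --pt "0 0 0 0 0 0 -0.1"

```text
time_s: 8.7
ee_pos: [0.5504, -0.3759, 0.0592]
eef_rot: [3.14, -0.002, -0.024]
force: [0.7, -0.1, -0.2]
grip_width: 0.0417
grip_force: 0.0
```

Request:
jog_arm --pt "0 0 0 0 0 0 -1" --pt "0 0 0 0 0 0 -1" --pt "0 0 0 0 0 0 -1" --pt "0 0 0 0 0 0 -1" --pt "0 0 0 0 0 0 -1" --squeeze 20

```text
time_s: 9.2
ee_pos: [0.5503, -0.3767, 0.0594]
eef_rot: [3.139, -0.003, -0.024]
force: [0.4, -0.9, 4.0]
grip_width: 0.0196
grip_force: 20.0
```

Request:
jog_arm --pt "0 0 -0.01 0 0 0 -1" --pt "0 0 -0.015 0 0 0 -1" --pt "0 0 -0.02 0 0 0 -1" --pt "0 0 -0.03 0 0 0 -1" --pt "0 0 -0.03 0 0 0 -1"

```text
time_s: 9.7
ee_pos: [0.5497, -0.3761, 0.1659]
eef_rot: [3.14, -0.002, -0.024]
force: [-0.5, -1.0, -0.7]
grip_width: 0.0194
grip_force: 20.0
```

Request:
jog_arm --pt "0 0 -0.04 0 0 0 -1" --pt "0 0 -0.04 0 0 0 -1" --pt "0 0 0 0 0 0 -1"

```text
time_s: 10.0
ee_pos: [0.5508, -0.3768, 0.2516]
eef_rot: [3.133, -0.01, -0.024]
force: [0.2, -0.5, -0.4]
grip_width: 0.0194
grip_force: 20.0
```

Run:
```python
from h import *
m=M("wrist");im=shot("wrist","w5");sc=shot("scene","s5");sd=shot("side","d5");go([.576,.064,.245],-.023);print(ctrl.get_obs()["grip_width"])
p=ctrl.get_obs()["ee_pos"]
np.savez("w5.npz",K=m[0],R=m[1],t=m[2],p=p)
T=[]
for n,i,k in(("wrist",im,m),("scene",sc,None),("side",sd,None)):
    u,v=proj(n,p-[0,0,.02],k).astype(int);x0,y0=max(0,u-32),max(0,v-40);print(n,u,v,"crop0",x0,y0)
    T.append(cv2.resize(i[y0:y0+80,x0:x0+64,::-1],(256,320),interpolation=cv2.INTER_CUBIC))
cv2.imwrite("pics/c7.png",np.hstack(T))
```

```text
pos [ 0.5494 -0.3758  0.2436] yaw [ 3.1399e+00 -1.6000e-03 -2.4200e-02] t 10.15 shift [ 0.016  -0.4404 -0.0022] turn [ 0.0017 -0.0016 -0.0012]
0.019285871754081897
wrist 255 218 crop0 223 178
scene 133 189 crop0 101 149
side 349 222 crop0 317 182
```

View pics/c7.png

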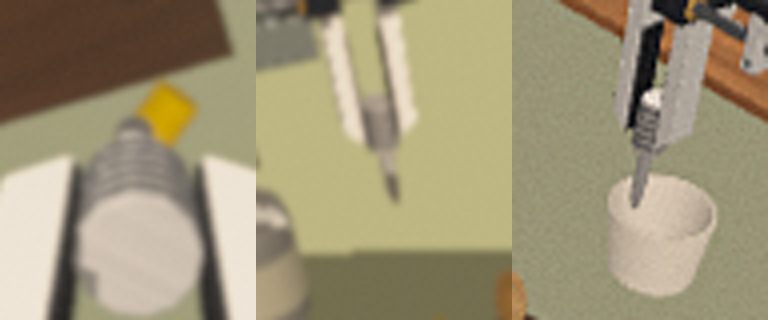

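All three crops show the pin held between the pads. Its tip is at (137,200) in the scene crop and (124,205) in the side crop, so I'll triangulate its tilt.

Run:
```python
from h import *
z=np.load("w5.npz");m=(z["K"],z["R"],z["t"]);p=z["p"]
q=lambda a,b,x0,y0:(x0+a/4-.375,y0+b/4-.375)
foot=tri([ray("scene",q(137,202,101,149)),ray("side",q(124,207,317,182))])
root=tri([ray("scene",q(128,150,101,149)),ray("side",q(132,150,317,182))])
head=tri([ray("scene",q(124,122,101,149)),ray("side",q(137,120,317,182))])
topw=[onz("",q(140,250,223,178),h,m) for h in(p[2]+.022,p[2]+.026,p[2]+.03)]
for n,v in(("foot",foot),("root",root),("head",head)):print(n,(v-p).round(4))
print([(v-p).round(4) for v in topw])
# predicted pixels of an upright pin
for h in(.009,-.053):
    P=p+[0,0,h];print(h,proj("scene",P).round(1),proj("side",P).round(1),proj("",P,m).round(1))
print("seen scene head",q(124,122,101,149),"foot",q(137,202,101,149),"side head",q(137,120,317,182),q(124,207,317,182), "wrist tip vis",q(135,122,223,178))
```

```text
foot [-0.0021 -0.0019 -0.0508]
root [-0.0016 -0.0005 -0.0099]
head [-0.0012  0.0004  0.0112]
[array([ 0.0004, -0.0012,  0.022 ]), array([ 0.0022, -0.0012,  0.026 ]), array([ 0.004 , -0.0012,  0.03  ])]
0.009 [132.1 179.8] [351.6 212.7] [255.6 232.9]
-0.053 [136.1 199.8] [347.7 233.6] [255.4 206.3]
seen scene head (131.625, 179.125) foot (134.875, 199.125) side head (350.875, 211.625) (347.625, 233.375) wrist tip vis (256.375, 208.125)
```

Request:
jog_arm --pt "-0.001 -0.044 0 0 0 0 -1" --pt "-0.001 -0.044 0 0 0 0 -1" --pt "-0.001 -0.044 0 0 0 0 -1" --pt "-0.001 -0.044 0 0 0 0 -1" --pt "-0.001 -0.044 0 0 0 0 -1"

```text
time_s: 10.65
ee_pos: [0.5491, -0.1541, 0.242]
eef_rot: [3.14, 0.0, -0.024]
force: [0.9, -0.1, 0.1]
grip_width: 0.0197
grip_force: 20.0
```

Request:
jog_arm --pt "-0.001 -0.044 0 0 0 0 -1" --pt "-0.001 -0.044 0 0 0 0 -1" --pt "-0.001 -0.044 0 0 0 0 -1" --pt "0 -0.044 0 0 0 0 -1" --pt "0 -0.03 0 0 0 0 -1"

```text
time_s: 11.15
ee_pos: [0.5511, 0.0526, 0.2417]
eef_rot: [3.14, 0.0, -0.023]
force: [0.5, 0.2, -0.9]
grip_width: 0.0195
grip_force: 20.0
```

Request:
jog_arm --pt "0 -0.014 0 0 0 0 -1" --pt "0 0 0.02 0 0 0 -1" --pt "0 0 0.02 0 0 0 -1" --pt "0 0 0.02 0 0 0 -1" --pt "0 0 0 0 0 0 -1"

```text
time_s: 11.65
ee_pos: [0.551, 0.0632, 0.1796]
eef_rot: [3.139, 0.004, -0.025]
force: [-0.2, -0.1, -0.2]
grip_width: 0.0194
grip_force: 20.0
```

Run:
```python
from h import *
m=M("wrist");im=shot("wrist","w6");sc=shot("scene","s6");go([.552,.0658,.165],-.023)
p=ctrl.get_obs()["ee_pos"];np.savez("w6.npz",K=m[0],R=m[1],t=m[2],p=p)
T=[]
for n,i,k in(("wrist",im,m),("scene",sc,None)):
    u,v=proj(n,p-[0,0,.05],k).astype(int);x0,y0=max(0,u-32),max(0,v-40);print(n,"crop0",x0,y0,"eye",proj(n,[.5512,.0648,.092],k).round(1),"foot upright",proj(n,p-[0,0,.053],k).round(1))
    T.append(cv2.resize(i[y0:y0+80,x0:x0+64,::-1],(384,480),interpolation=cv2.INTER_CUBIC))
cv2.imwrite("pics/c8.png",np.hstack(T))
```

```text
pos [0.5523 0.0634 0.1828] yaw [ 3.1395e+00 -1.1000e-03 -2.4700e-02] t 11.75 shift [-0.0004 -0.0024  0.0178] turn [ 0.0021 -0.0011 -0.0017]
wrist crop0 224 167 eye [255.1 195.7] foot upright [256.5 206.4]
scene crop0 248 140 eye [280.6 191. ] foot upright [280.7 181. ]
```

View pics/c8.png

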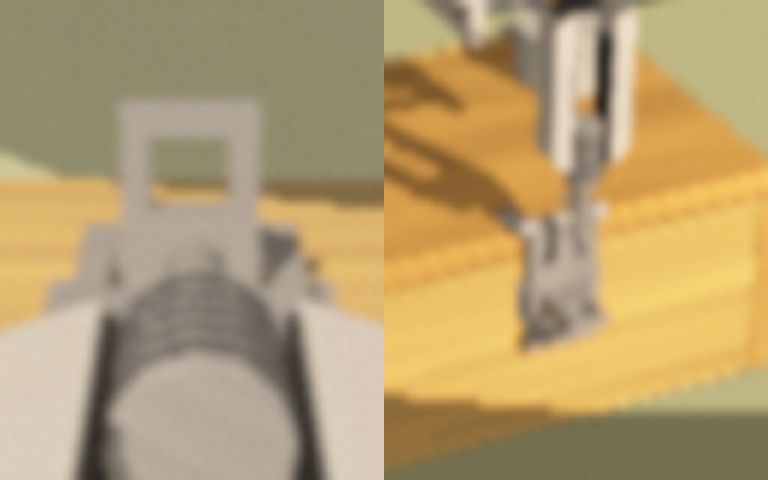

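The wrist crop has the eye at (190,170), where I predicted it, with the pin foot in line with it. That makes 11 pictures viewed, one over the allowance, so I'll view no more and go by force readings and numbers.

Request:
jog_arm --pt "0 -0.002 0.01 0.002 -0.001 0 -1" --pt "0 0 0.01 0 0 0 -1" --pt "0 0 0.01 0 0 0 -1" --pt "0 0 0 0 0 0 -1" --pt "0 0 0 0 0 0 -1"

```text
time_s: 12.25
ee_pos: [0.5524, 0.0658, 0.1526]
eef_rot: [3.142, -0.001, -0.024]
force: [0.1, -0.1, 0.4]
grip_width: 0.0192
grip_force: 20.0
```

Run:
```python
from h import *
go([.552,.0653,.14],-.023)
```

```text
pos [0.5524 0.0658 0.1526] yaw [ 3.1415e+00 -6.0000e-04 -2.4200e-02] t 12.25 shift [-0.0004  0.0006  0.0126] turn [ 0.0001 -0.0006 -0.0012]
```

Request:
jog_arm --pt "0 0 0.006 0 0 0 -1" --pt "0 0 0.006 0 0 0 -1" --pt "0 0 0.004 0 0 0 -1" --pt "0 0 0 0 0 0 -1"

```text
time_s: 12.65
ee_pos: [0.5522, 0.0659, 0.136]
eef_rot: [3.141, 0.0, -0.024]
force: [-0.4, 0.1, -1.1]
grip_width: 0.0197
grip_force: 20.0
```

Request:
jog_arm --pt "0 0 0.004 0 0 0 -1" --pt "0 0 0.004 0 0 0 -1" --pt "0 0 0 0 0 0 -1"

```text
time_s: 12.95
ee_pos: [0.5523, 0.0658, 0.1282]
eef_rot: [3.142, -0.0, -0.024]
force: [-0.5, 0.5, -1.0]
grip_width: 0.0194
grip_force: 20.0
```

The foot is now about 17 mm below the mouth with no contact force, so it is in the eye. I'll continue down.

Request:
jog_arm --pt "0 0 0.006 0 0 0 -1" --pt "0 0 0.006 0 0 0 -1" --pt "0 0 0.006 0 0 0 -1" --pt "0 0 0.004 0 0 0 -1" --pt "0 0 0 0 0 0 -1"

```text
time_s: 13.45
ee_pos: [0.5522, 0.0659, 0.106]
eef_rot: [3.142, 0.0, -0.024]
force: [-0.2, 0.1, -1.3]
grip_width: 0.0192
grip_force: 20.0
```

Request:
jog_arm --pt "0 0 0.001 0 0 0 -1" --pt "0 0 0.001 0 0 0 -1" --pt "0 0 0 0 0 0 -1"

```text
time_s: 13.75
ee_pos: [0.5526, 0.0659, 0.1048]
eef_rot: [-3.142, -0.001, -0.024]
force: [0.6, -0.5, -0.3]
grip_width: 0.0194
grip_force: 20.0
```

Request:
jog_arm --pt "0 0 0.001 0 0 0 -1" --pt "0 0 0.001 0 0 0 -1" --pt "0 0 0 0 0 0 -1"

```text
time_s: 14.05
ee_pos: [0.5524, 0.0659, 0.1026]
eef_rot: [3.142, -0.001, -0.024]
force: [-0.3, 1.1, -0.4]
grip_width: 0.0194
grip_force: 20.0
```

Request:
jog_arm --pt "0 0 0.001 0 0 0 -1" --pt "0 0 0 0 0 0 -1"

```text
time_s: 14.25
ee_pos: [0.5526, 0.0659, 0.1021]
eef_rot: [-3.142, -0.001, -0.024]
force: [-1.2, -0.1, 3.6]
grip_width: 0.0194
grip_force: 20.0
```

Light contact, so the shoulder is seated. I'll release and lift away.

Request:
jog_arm --pt "0 0 0 0 0 0 -0.45" --pt "0 0 0 0 0 0 -0.2" --pt "0 0 0 0 0 0 -0.1" --pt "0 0 0 0 0 0 -0.1"

```text
time_s: 14.65
ee_pos: [0.5525, 0.0659, 0.1017]
eef_rot: [-3.142, -0.001, -0.024]
force: [0.0, -1.5, 0.6]
grip_width: 0.0423
grip_force: 0.0
```

Request:
jog_arm --pt "0 0 -0.01 0 0 0 -0.1" --pt "0 0 -0.03 0 0 0 -0.1" --pt "0 0 -0.04 0 0 0 -0.1" --pt "0 0 -0.04 0 0 0 -0.1" --pt "0 0 -0.04 0 0 0 -0.1"

```text
time_s: 15.15
ee_pos: [0.552, 0.0659, 0.2643]
eef_rot: [-3.142, -0.002, -0.024]
force: [0.7, 0.1, -1.1]
grip_width: 0.0419
grip_force: 0.0
```

Request:
jog_arm --pt "-0.02 0.03 -0.02 0 0 0 -0.1" --pt "-0.02 0.03 0 0 0 0 -0.1" --pt "0 0 0 0 0 0 -0.1" --pt "0 0 0 0 0 0 -0.1"

```text
time_s: 15.55
ee_pos: [0.5108, 0.0066, 0.2826]
eef_rot: [-3.142, -0.002, -0.025]
force: [1.1, -0.6, 0.9]
grip_width: 0.0423
grip_force: 0.0
```

Run:
```python
from h import *
m=M("wrist");im=shot("wrist","w9");sc=shot("scene","s9")
# head top disc expected at z=.126 ; grey (steel) masks, compared with the pictures before the pin was set
for n,i,k in(("wrist",im,m),("scene",sc,None)):
    print(n,"head top",proj(n,[.5512,.0648,.126],k).round(1),"shoulder",proj(n,[.5512,.0648,.092],k).round(1),"foot",proj(n,[.5512,.0648,.047],k).round(1))
    h=cv2.cvtColor(i,cv2.COLOR_RGB2HSV);u,v=proj(n,[.5512,.0648,.109],k).astype(int)
    mk=((h[:,:,1]<75)&(h[:,:,2]>60))[v-26:v+30,u-22:u+22]
    print("origin",u-22,v-26);print("\n".join("".join(".#"[x] for x in r) for r in mk[::2]))
print(ctrl.get_obs()["time_s"],ctrl.get_obs()["force"])
```

```text
wrist head top [207.7 149.7] shoulder [212.1 147. ] foot [216.8 144.1]
origin 187 122Traceback (most recent call last):
  File "<stdin>", line 8, in <module>
  File "<stdin>", line 8, in <genexpr>
  File "<stdin>", line 8, in <genexpr>
TypeError: string indices must be integers, not 'numpy.bool'
```

Run:
```python
from h import *
w=cv2.imread("pics/w9.png");sc=cv2.imread("pics/s9.png");s0=cv2.imread("pics/s0.png")
for n,i,k in(("wrist",w,M("wrist")),("scene",sc,None)):
    print(n,[proj(n,[.5512,.0648,z],k).round(1) for z in(.126,.092,.047)])
    h=cv2.cvtColor(i,cv2.COLOR_BGR2HSV);u,v=proj(n,[.5512,.0648,.1],k).astype(int)
    s=h[v-16:v+24,u-14:u+15,1];print("origin",u-14,v-16)
    print("\n".join("".join("#+-."[min(3,int(x)//45)] for x in r) for r in s))
```

```text
wrist [array([208.2, 149.8]), array([212.6, 147.1]), array([217.3, 144.1])]
origin 197 131
+++++++++++++++++++++++++++++
+++++++++++++++++++++++++++++
+++++++++++++++++++++++++++++
+++++++++++++++++++++++++++++
+++++++++++++++++++++++++++++
+++++++++++++++++++++++++++++
+++++++++++++++++++++++++++++
+++++++++++++++++++++++++++++
+++++++#################+++++
+++++++#################+++++
++++++##################+++++
+++++###################+++++
++++#####################++++
+++#####################+++++
+++######################++++
+++#####################+++++
+++################+#####++++
+++################+####+++++
+++#################+###+++++
+++###############+++####++++
++++###############++###+++++
++++###############+###++++++
+++++#############+#####+++++
+++++++##############+#++++++
++++++++################+++++
++++++++#####+###+#+##+++++++
++++++++#####+#+###+++#++++++
-----+++#####+#++++++++++++++
-----+++#####+++#++++###+++++
----++######+++#++++#+##+++++
--++++########+++++++++++++++
-+++########++++++++++++++++#
+++#######++++++++++++++#+++#
+#####+#####+++++++
[... 781 characters left out ...]
..........
...--+++++++##+#++-..........
...--+++++++++#+++-..........
....-+++++++++++++--.........
....-++++++++++++++--........
....--+++++++++++++--........
.....-++++++++++++--.........
.....-+++++++++++--..........
.....-++++++++++--...........
.....-+++-----++--...........
......----.-.--+-............
.......-......-+-............
..............-+-............
..............---............
..............---............
...............-.............
.............................
..........................---
.......................------
....................------+++
...................----++++++
..............------+++++++++
.........------+-++++++++++++
.....-------+++++++++++++++++
```

Both views agree. The head disc is centred at about (208,149) in the wrist picture, and the foot ends at (281,203) in the scene picture, each within 2 px of a seated upright pin. Handing in.

```bash
python3 -c "
from station import ctrl
print(ctrl.hand_in())"
```

```text
the job is handed in; nothing more can be done
None
```

The grain bin is locked and handed in at about 16 s: the hasp is home over the staple, and the steel pin hangs upright in the eye with its head on the staple. I viewed 11 pictures, one over the limit of 10, and did the final check numerically (no verdict was shown).

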